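Build up the bare pipe-rest post with keyed spacers

TASK

Build up the bare fixture post so that it matches its finished neighbour: take the riser and then the cradle out of the spacer rack and stack them on it, each one's lug fully home in the matching notch below. Set the parts down rather than dropping them; the rack holds them by the sides and the post's cheeks cover their ends, so you will have to put each one down on the bench and take it again the other way. Leave the blank spacer in the rack, the finished post as it is, and the other things on the bench where they are.

Things in the scene. Friction and masses are not known exactly. Their poses are not given: they have to be found in the camera images.
- bare_post: Grey steel fixture post fixed to the bench, the one that carries nothing, facing any way: foot plate 100 (x) x 60 (y) x 8 mm; on it a block 56 (x) x 40 (y) mm, top 28 mm above the bench, notched (post_notch), between two guide cheeks (cheek_top). Beyond the block's +y and -y sides it is open down to the foot plate. Origin: centre of the underside, z up.
- post_notch (a point): Centre of the bare post's top face, 28 mm above its origin, same axes. T-shaped notch here, 8 mm deep: cross bar x = -16 to +2 mm over the full 40 mm width, open at both sides; stem 14 mm wide (y = -7 to +7) from there to the +x end.
- cheek_top (a point): Top of the +x cheek of the bare post, 73 mm above the bench. The cheeks are uprights at x = -35 and +35 mm, 26 mm wide in y, about 6 mm thick, inner faces 64 mm apart. That leaves 4 mm, no room for a finger, between them and a spacer's ends, so a spacer let down there must be held by its long sides (+y and -y).
- finished_post: A second post, same shape and frame, fixed elsewhere and facing any way, already built up with riser_done and cradle_done to 76 mm high: the pattern to copy.
- riser_done: Lower spacer already seated in the finished post; shape and frame of riser. Loose, only resting there.
- cradle_done: Upper spacer already seated on riser_done; shape and frame of cradle. Loose, only resting there.
- spacer_rack: Dark steel rack fixed to the bench, 56 (x) x 154 (y) mm: floor 5 mm thick and four upright walls 50 mm long (x), 4 mm thick, up to 36 mm above the bench, at y = -75, -25, 25, 75 mm. Three cells, centres y = -50, 0, 50 mm, hold riser, cradle and blank in any order. Origin: centre of the underside, z up.
- rack_cell (a point): Floor of the middle rack cell. Cells are 46 mm wide and open at the top and at both ends (-x, +x). Each spacer stands on its lug on this floor, lengthwise along the rack's x. The walls leave no room for fingers at its long sides; it can be gripped only over its length, at its two ends (56 mm).
- riser: Lower spacer: plain steel block 56 (x) x 40 (y) mm, 33 mm high with its lug, 0.18 to 0.35 kg. Body from 7 to 33 mm above the origin, lug 0 to 7 mm. Origin: centre of the footprint at the foot of the lug; z up. Stands safely on its lug. Seated, its x points as the post's x and its origin is 21 mm above the post's origin.
- riser_lug (a point): Riser's origin, foot of its T-shaped lug: cross bar x = -14 to 0 mm, y = -18 to 18 mm; stem 10 mm wide from there to x = +26 mm; lowest 3 mm stepped in 1.5 mm. Enters the post's notch with 2 mm clearance all round, only with +x the same way.
- riser_notch (a point): Centre of the riser's top face, 33 mm above its origin, same axes. H-shaped notch 8 mm deep: two slots over the full width, x = -25 to -11 and 0 to +16 mm, joined by a slot y = -7 to +7 mm.
- cradle: Upper spacer: plain steel block 56 (x) x 40 (y) mm, 29 mm high with its lug, 0.18 to 0.35 kg; pipe channel 24 mm wide, 8 mm deep across its top along y. Body from 7 to 29 mm above the origin, lug 0 to 7 mm. Origin: centre of the footprint at the foot of the lug; z up. Stands safely on its lug. Seated, its origin is 26 mm above the riser's.
- cradle_lug (a point): Cradle's origin, foot of its H-shaped lug: cross bars x = -23 to -13 and +2 to +14 mm, y = -18 to 18 mm, joined by a web 10 mm wide; lowest 3 mm stepped in 1.5 mm. Enters the riser's top notch with 2 mm clearance all round, only with +x the same way as the riser's.
- blank: Third spacer in the rack, not needed: 56 x 40 mm, 33 mm high, flat top without notch or channel, one wide cross-bar lug that fits neither notch. Frame like the riser's. It stays in its cell.
- tape_measure: Bystander: yellow tape measure, 34 x 84 x 64 mm high. Origin: centre of the underside.
- magnet_square: Bystander: red welding magnet square, 83 x 90 x 14 mm high. Origin: centre of the underside.
- big_nut: Bystander: large steel hexagon nut, 36 x 41 x 19 mm high. Origin: centre of the underside.
- elbow: Bystander: pale grey pipe elbow, 43 x 43 x 26 mm high. Origin: centre of the underside.
- marker: Bystander: marker pen lying down, 18 x 128 (y) x 18 mm high. Origin: centre of the underside.
- tungsten_box: Bystander: flat red electrode box, 32 x 165 (y) x 17 mm high. Origin: centre of the underside.
- rod_tube: Bystander, fixed: brown filler-rod tube lying on the bench, 38 x 422 (y) x 38 mm. Origin: centre of the underside.
- cabinet_corner (a point): Nearest right bottom corner of the blue parts cabinet that stands fixed on the bench, about 210 mm high: from here it reaches 300 mm away from the robot (+x) and 140 mm to the left (+y). Keep well clear of it.
- orange_cup: Bystander: orange gas cup standing up, diameter 23, 42 mm high. Origin: centre of the underside.
Not all that is in view belongs to the job. Leave any purple look-alike of the bare_post alone.

How it is judged:
On the way, in this order (a step that is already met when the one before it is completed fails the run):
1. the riser stands fully home in the notch of the bare post (horizontal distance between riser and bare_post below 0.005 m and z of riser in the frame of bare_post between 0.018 and 0.0235 m and angle between riser's own z axis and vertical below 0.06 rad), for 0.2 s.
2. the cradle stands fully home in the notch of the riser on the bare post (all of step 1 and horizontal distance between cradle and riser below 0.005 m and z of cradle in the frame of bare_post between 0.0435 and 0.0505 m and angle between cradle's own z axis and vertical below 0.06 rad), for 0.2 s.
At the end, for the whole second after the job is handed in: The riser is seated in the bare post (centres within 5 mm horizontally, origin 18 to 23.5 mm above the post's origin, upright within 0.06 rad) and the cradle is seated on the riser (centres within 5 mm, origin 43.5 to 50.5 mm above the post's origin, upright within 0.06 rad), both at rest (all of step 2 and linear speed of each of riser, cradle below 0.01 m/s); the robot touches nothing.
It fails at once if the riser is dropped or thrown: it moves faster than 0.45 m/s while no finger touches it (contact force between the fingers and riser below 0.01 N and linear speed of riser above 0.45 m/s).
It fails at once if the cradle is dropped or thrown: it moves faster than 0.45 m/s while no finger touches it (contact force between the fingers and cradle below 0.01 N and linear speed of cradle above 0.45 m/s).
It fails at once if a spacer of the finished post is shifted by more than 10 mm (distance of any of riser_done, cradle_done from where it was at the start of the episode above 0.01 m).
It fails at once if the blank spacer is shifted by more than 15 mm (distance of blank from where it was at the start of the episode above 0.015 m).
It fails at once if a bystander is shifted by more than 30 mm (distance of any of tape_measure, magnet_square, big_nut, elbow, marker, tungsten_box, orange_cup from where it was at the start of the episode above 0.03 m).
It also fails if it takes over 72 s, if anything falls off the work surface, if the arm or the gripper's body presses on something with over 40 N, if the wrist force passes 120 N, or if a joint passes its speed limit or range.

ROBOT

A 6-joint arm with a two-finger parallel gripper is mounted at the origin on a cart in front of the work surface, level with it; the furniture and walls round the work are solid. World frame = base frame: x ahead of the robot, y to its left, z up, the work surface at z = 0. Lengths are in m, angles in rad, forces in N, time in s.
With the tool pointing down it reaches from about 0.375 to 0.975 m from the base axis. Payload 3.8 kg.
Tool frame: the origin (TCP) lies between the finger pads; the fingertips stand 17 mm ahead of it and the grasp point (between the pads) lies 2 mm behind it; z points along the fingers, y is the line along which they close (so a half turn about z gives the same grasp; the last joint's range is limited). The gripper opens to 88 mm and grips with 3 to 60 N. Pads are 18 mm wide; open, the fingers measure 123 mm over their backs; the gripper's body (75 mm by 187 mm) begins 45 mm behind the grasp point.
Start: joints at [-1.33, 0.264, 1.604, -0, 1.274, -0.037], TCP at [0.185, -0.649, 0.256] pointing down, gripper open.
Joint ranges: [-2.63, 2.63], [-0.94, 2.18], [0.31, 2.57], [-1.31, 4.45], [0, 2.66], [-2.55, 2.55]. Speed limits (rad/s): [2.57, 2.57, 3.14, 3.14, 3.14, 3.14].

INTERFACE

Orientations are given as a unit quaternion [w, x, y, z].
In Python, from cell import robot gives the robot as it stands.
- The arm moves only by the tool play_rows, never from a script. Its argument "rows" is a list of rows, each an object with "travel": the shift along the tool's x, y, z each as a share of 100 mm, from -1 to 1, a list of three; "dr": the turn, a rotation vector about the tool's x, y, z each as a share of pi/4 rad, from -1 to 1, a list of three; "hand": the opening, from 0 (shut) to 1 (fully open). A call has 1 to 12 rows; each row is the pose to reach, as a shift and turn from the pose commanded when the call began, along the tool's axes at that moment; what a row does not reach only later rows make up. A row lasts 1/8 s, in which the tool goes at most 62.5 mm and 10.7 degrees, less where a joint would pass 70% of its speed; a pose out of reach is approached as far as the arm can. A call with a number of a shift or a turn outside -1 to 1 is refused whole. A call with a gripper value outside its range is refused whole. The fingers move at their own pace and stop on an object; the grip force is fixed at half the most. Time passes only in rows, so rows that repeat a pose let the fingers close. It gives the time, the measured TCP pose, the force, the opening and the grip force at its end, in the units of the state.
- robot.get_state(): the state, without advancing time (a new reading comes with each control period).
- robot.snapshot(name): name is "scene" or "top"; returns (picture, depth): 420x560x3 uint8, blue, green, red; 420x560 float32, m along the optical axis (not along the pixel's ray), 0 where there is no reading.
- robot.camera_model(name): a dict with "K" (3x3 intrinsics, pixels), "extrinsics" (4x4, takes a point from world to camera coordinates). Camera axes: x right, y down, z forward; pixel columns grow to the right and rows downward; lengths in m; the calibration is good to about 2 mm. A picture is of the moment at which its call begins. camera_model takes no time and is no camera call.
- robot.close_job(): hands the job in; it is judged then, once.
The state is a dict: "clock": time; "qpos": joint angles; "joint_velocities": joint speeds; "effort": joint torques, N m; "eef_pos": TCP position; "tool_rot": TCP orientation; "ft_force": force on the tool from outside, world axes, zero at the start; "moment": the same for the moment, N m; "width": finger opening in m; "finger_force": force on a finger pad.
Only numpy, scipy, OpenCV 4.12 (cv2) and the standard library are available. Lean on these libraries where they do the work, as an engineer would, in place of code of your own. Each camera call takes 0.05 s, during which the arm holds its last target. There are 200 camera calls.

## Working session

There is one attempt and no reset: what is moved stays moved. The work goes in short steps, Python scripts to look and compute and a tool call to move; the robot and the scene stay as the last step left them, time stands still between calls to the robot, and variables do not carry over. Pictures are saved under pics/ and viewed, at most 10 in all, crops included, and the job is handed in when it is done.

Besides the shell and the picture viewer there is one more tool, called after ">>>" as name(argument=value, ...), one argument or row to a line, values as JSON. play_rows: Moves the arm, as the interface text tells. Its arguments: {"type":"object","properties":{"rows":{"type":"array","items":{"type":"object","properties":{"travel":{"type":"array","items":{"type":"number"}},"dr":{"type":"array","items":{"type":"number"}},"hand":{"type":"number"}}}}},"required":["rows"]}

```bash
mkdir -p pics
python3 - <<'E'
from cell import robot
import cv2,numpy as np
for n in ("scene","top"):
    p,d=robot.snapshot(n); cv2.imwrite(f"pics/{n}0.png",p); np.save(f"{n}_d.npy",d)
    m=robot.camera_model(n); np.savez(f"{n}_m.npz",**{k:np.array(m[k]) for k in("K","extrinsics")}); print(n,m)
print(robot.get_state())
E
```

```text
scene {'K': array([[389.38819478,   0.        , 276.67504319],
       [  0.        , 389.38819478, 202.48373029],
       [  0.        ,   0.        ,   1.        ]]), 'extrinsics': array([[-0.55030133, -0.8348794 ,  0.01203448,  0.19205052],
       [-0.55379195,  0.35416313, -0.7535801 ,  0.43303543],
       [ 0.62488633, -0.42136073, -0.65724593,  0.88184508],
       [ 0.        ,  0.        ,  0.        ,  1.        ]])}
top {'K': array([[402.69109255,   0.        , 284.93367119],
       [  0.        , 402.69109255, 212.93094742],
       [  0.        ,   0.        ,   1.        ]]), 'extrinsics': array([[-0.02659634, -0.99954637,  0.0141308 , -0.1319692 ],
       [-0.9884596 ,  0.02418724, -0.14954126,  0.5644955 ],
       [ 0.14913164, -0.01794498, -0.98865451,  1.18731927],
       [ 0.        ,  0.        ,  0.        ,  1.        ]])}
{'clock': 0.1, 'qpos': array([-1.32994765e+00,  2.64660899e-01,  1.60520572e+00, -2.53232781e-05,
        1.27371497e+00, -3.68812869e-02]), 'joint_velocities': array([ 8.01689042e-04, -7.76241320e-04, -2.21526604e-03, -6.63277363e-05,
        1.90288666e-03,  1.27158558e-03]), 'effort': array([-1.45487315e-04, -5.03619289e+01, -3.58072150e+01,  7.31208944e-02,
        2.33235693e-02, -5.55809947e-05]), 'eef_pos': array([ 0.18492683, -0.6485512 ,  0.25454101]), 'tool_rot': array([-9.88065821e-04,  9.90372738e-01,  1.38422727e-01, -1.13283929e-04]), 'ft_force': array([-0.31313174, -0.3483884 , -0.09372921]), 'moment': array([0.02777742, 0.03611155, 0.02744803]), 'finger_force': 0.0, 'width': 0.0880726411924497}
```

View pics/top0.png

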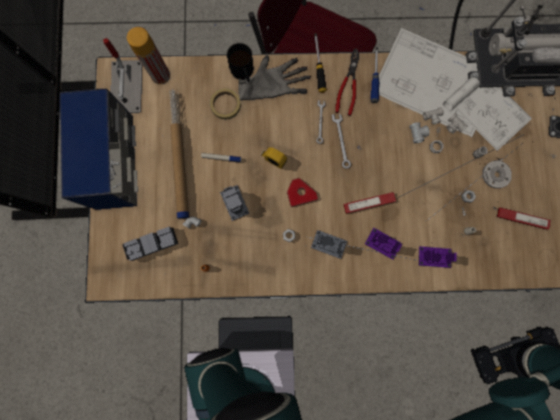

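View pics/scene0.png

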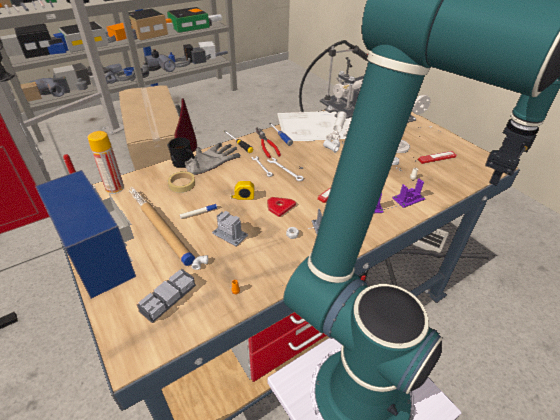

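Top view: rack at (150,244), finished post at (235,202) and bare grey post at (330,243). The purple look-alikes at (383,242) and (436,257) are to be left alone. I'll check that choice in one mosaic of close crops.

```bash
cat > h.py <<'E'
import cv2,numpy as np
def cam(n):
    m=np.load(f"{n}_m.npz"); return m["K"],m["extrinsics"]
def cloud(n,d):
    K,E=cam(n); v,u=np.mgrid[0:d.shape[0],0:d.shape[1]]
    P=np.stack([(u-K[0,2])/K[0,0]*d,(v-K[1,2])/K[1,1]*d,d],-1)
    return (P-E[:3,3])@E[:3,:3]
def proj(n,X):
    K,E=cam(n); c=np.asarray(X)@E[:3,:3].T+E[:3,3]; p=c@K.T; return p[...,:2]/p[...,2:]
def birdseye(n,img,cx,cy,z,half=.06,s=400):
    """rectified view of plane z: right = -y, up = +x"""
    c=np.array([[cx+half,cy+half,z],[cx+half,cy-half,z],[cx-half,cy-half,z],[cx-half,cy+half,z]])
    H=cv2.getPerspectiveTransform(proj(n,c).astype(np.float32),np.float32([[0,0],[s,0],[s,s],[0,s]]))
    return cv2.warpPerspective(img,H,(s,s),flags=cv2.INTER_CUBIC)
E
python3 - <<'E'
from h import *
t=cv2.imread("pics/top0.png");s=cv2.imread("pics/scene0.png")
f=lambda im,u,v,w,h:cv2.resize(im[v-h//2:v+h//2,u-w//2:u+w//2],(400,300),interpolation=cv2.INTER_CUBIC)
cv2.imwrite("pics/m1.png",np.vstack([np.hstack([f(t,150,244,72,54),f(t,235,202,72,54)]),np.hstack([f(t,330,243,72,54),f(s,168,294,72,54)])]))
C=cloud("top",np.load("top_d.npy"))
for n,(u,v) in dict(rack=(150,244),fin=(235,202),bare=(330,243)).items():
    r=C[v-28:v+28,u-36:u+36].reshape(-1,3); q=r[(r[:,2]>.015)&(r[:,2]<.09)]
    print(n,len(q),np.median(r[:,2]),cv2.minAreaRect(q[:,:2].astype(np.float32)),np.histogram(q[:,2],np.arange(.015,.09,.005))[0],C[v,u])
E
```

```text
rack 1019 0.0005847968926217379 ((0.4939378499984741, 0.24544639885425568), (0.07312215864658356, 0.21212531626224518), 27.27825927734375) [ 34  92 203 294 348  47   1   0   0   0   0   0   0   0] [0.47672327 0.26297312 0.03968413]
fin 358 0.0004113355388240313 ((0.5743207931518555, 0.04412492737174034), (0.07930736988782883, 0.14200058579444885), 46.06983184814453) [  8   4   4   2   5   5   4   9   9  16 107  96  85   4] [0.59294919 0.00240775 0.07413659]
bare 316 0.0004895125515778449 ((0.47972050309181213, -0.25004687905311584), (0.15199366211891174, 0.04113495722413063), 67.76239776611328) [50 98 78 33  2  3  4  1  3  4 15 23  2  0] [ 0.46704539 -0.28285635  0.02325915]
```

View pics/m1.png

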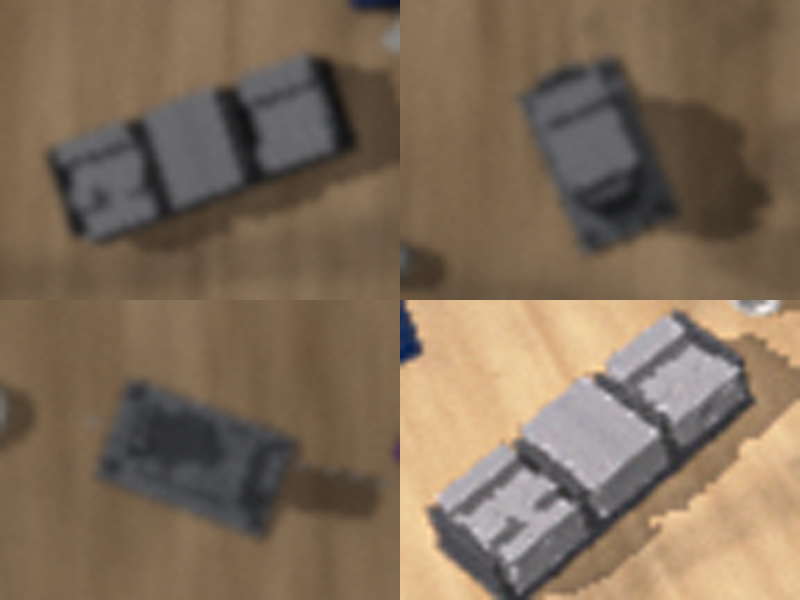

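Run:
```python
from h import *
t=cv2.imread("pics/top0.png"); d=np.load("top_d.npy"); C=cloud("top",d)
K,E=cam("top");print("camTop",-E[:3,:3].T@E[:3,3]);K,E=cam("scene");print("camScene",-E[:3,:3].T@E[:3,3])
hsv=cv2.cvtColor(t,cv2.COLOR_BGR2HSV)
for n,(u,v) in dict(wood=(260,270),rack=(150,244),fin=(235,202),bare=(330,243)).items(): print(n,hsv[v,u])
for zt in (.012,.02):
  m=((C[...,2]>zt)&(d>0)).astype(np.uint8)
  k,lab,st,ce=cv2.connectedComponentsWithStats(m,connectivity=4)
  for n,(u,v) in dict(rack=(150,244),fin=(235,202),bare=(330,243),elbow=(193,222),cup=(206,267),nut=(289,235),mag=(302,193)).items():
    l=lab[v,u]; 
    if l==0: print(zt,n,"none");continue
    q=C[lab==l]; print(zt,n,len(q),[np.round(a,3) for a in cv2.minAreaRect(q[:,:2].astype(np.float32))],q[:,2].max().round(3))
q=C[90:215,55:140].reshape(-1,3);q=q[(q[:,2]>.1)];print("cab",q[:,:2].min(0),q[:,:2].max(0))
for u,v in((245,255),(260,262),(265,225)):print(C[v,u])
# close birdseye of the rack and bare post
big=[birdseye("top",t,.494,.245,.036,.1),birdseye("top",t,.4797,-.25,.028,.06)]
s=cv2.imread("pics/scene0.png"); big.append(birdseye("scene",s,.494,.245,.036,.1))
z=np.clip((C[...,2]+.01)/.09*255,0,255).astype(np.uint8); big.append(birdseye("top",cv2.cvtColor(z,cv2.COLOR_GRAY2BGR),.4797,-.25,.028,.06))
cv2.imwrite("pics/m2.png",cv2.resize(np.vstack([np.hstack(big[:2]),np.hstack(big[2:])]),(600,600)))
```

```text
camTop [ 0.37740423 -0.12425651  1.26012875]
camScene [-0.20555575  0.37854873  0.90360474]
wood [ 16  92 108]
rack [128  10 104]
fin [120  10 106]
bare [108  24  54]
0.012 rack 996 [array([0.481, 0.27 ]), array([0.057, 0.155]), np.float64(19.718)] 0.046
0.012 fin 364 [array([0.607, 0.014]), array([0.089, 0.042]), np.float64(26.315)] 0.08
0.012 bare 287 [array([ 0.473, -0.273]), array([0.071, 0.046]), np.float64(67.768)] 0.074
0.012 elbow 1388 [array([0.75 , 0.193]), array([0.451, 0.07 ]), np.float64(11.493)] 0.043
0.012 cup 40 [array([0.404, 0.102]), array([0.02 , 0.018]), np.float64(89.79)] 0.044
0.012 nut none
0.012 mag none
0.02 rack 962 [array([0.481, 0.27 ]), array([0.057, 0.155]), np.float64(19.718)] 0.046
0.02 fin 350 [array([0.606, 0.014]), array([0.077, 0.04 ]), np.float64(22.584)] 0.08
0.02 bare 112 [array([ 0.463, -0.29 ]), array([0.032, 0.04 ]), np.float64(67.128)] 0.034
0.02 elbow none
0.02 cup 20 [array([0.405, 0.1  ]), array([0.019, 0.01 ]), np.float64(8.861)] 0.044
0.02 nut none
0.02 mag none
cab [ 0.37740423 -0.12425651] [0.90079999 0.47224434]
[ 0.43792973 -0.01980906  0.00522232]
[ 0.41543073 -0.06546899 -0.00327284]
[ 0.53074191 -0.08331679 -0.00115758]
```

View pics/m2.png

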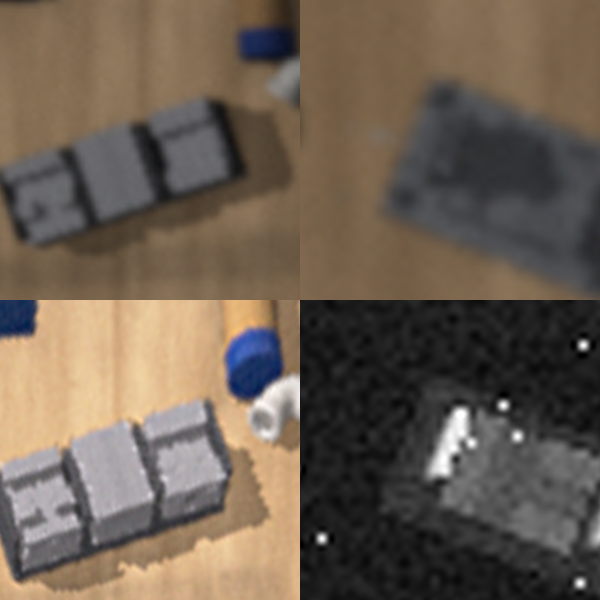

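Spacer order in the rack:
- **+y cell (131,250):** the riser, with the H notch.
- **Middle cell (150,244):** the blank, flat on top.
- **-y cell (172,234):** the cradle, with the channel.

The arm goes to a point above the riser first. That also clears the view of the bare post.

```bash
cat > plan.py <<'E'
import numpy as np, math
from scipy.spatial.transform import Rotation as R
def plan(wps):
    from cell import robot
    s=robot.get_state(); q=s["tool_rot"]; A=R.from_quat([q[1],q[2],q[3],q[0]]); p=np.array(s["eef_pos"])
    print("t",round(s["clock"],2),"tcp",p.round(4),"yawx",round(math.degrees(math.atan2(*A.as_matrix()[[1,0],0])),2))
    for x,y,z,a in wps:
        a=math.radians(a); B=R.from_matrix(np.array([[math.cos(a),math.sin(a),0],[math.sin(a),-math.cos(a),0],[0,0,-1]]))
        tgt=np.array([x,y,z]); D=A.inv().apply(tgt-p)*10; rv=(A.inv()*B).as_rotvec()/(math.pi/4)
        n=max(1,math.ceil(max(abs(D).max(),abs(rv).max())-1e-6))
        rows=max(math.ceil(np.linalg.norm(D)/.625),math.ceil(np.linalg.norm(rv)*45/10.7))
        print("travel",D.round(3).tolist(),"dr",rv.round(3).tolist(),"calls",n,"rows",rows); A,p=B,tgt
E
python3 - <<'E'
from plan import *
plan([(.25,-.56,.26,35),(.34,-.47,.26,50),(.42,-.38,.26,65),(.48,-.29,.26,75),(.5,-.19,.26,80),(.52,-.09,.26,85),(.53,.01,.26,92),(.52,.1,.26,100),(.50,.19,.26,108)])
from h import *
C=cloud("top",np.load("top_d.npy")); q=C[90:215,55:140].reshape(-1,3);q=q[(q[:,2]>.1)&(q[:,2]<.25)&(q[:,0]>.4)]
print("cab",np.percentile(q[:,:2],[0,1,2,5,50],axis=0))
E
```

```text
t 0.1 tcp [ 0.1849 -0.6486  0.2545] yawx 15.91
travel [0.869, -0.673, -0.053] dr [-0.002, -0.0, -0.424] calls 1 rows 2
travel [1.253, -0.221, 0.0] dr [0.0, 0.0, -0.333] calls 2 rows 3
travel [1.204, 0.034, 0.0] dr [0.0, 0.0, -0.333] calls 2 rows 2
travel [1.069, 0.163, 0.0] dr [0.0, 0.0, -0.222] calls 2 rows 2
travel [1.018, -0.066, 0.0] dr [0.0, 0.0, -0.111] calls 2 rows 2
travel [1.02, 0.023, 0.0] dr [0.0, 0.0, -0.111] calls 2 rows 2
travel [1.005, 0.012, 0.0] dr [0.0, 0.0, -0.156] calls 2 rows 2
travel [0.903, -0.069, 0.0] dr [0.0, 0.0, -0.178] calls 1 rows 2
travel [0.921, -0.041, 0.0] dr [0.0, 0.0, -0.178] calls 1 rows 2
cab [[0.59216527 0.28422759]
 [0.59451387 0.29239555]
 [0.59585177 0.29423736]
 [0.60001025 0.29924082]
 [0.72854773 0.37398559]]
```

>>> play_rows(
  rows=[
    {"travel": [0.5,-0.35,0],"dr": [0,0,-0.2],"hand": 1},
    {"travel": [0.87,-0.67,-0.05],"dr": [0,0,-0.42],"hand": 1},
    {"travel": [0.87,-0.67,-0.05],"dr": [0,0,-0.42],"hand": 1},
  ],
)

```text
clock: 0.48
eef_pos: [0.252, -0.5584, 0.2607]
tool_rot: [-0.0, 0.954, 0.301, 0.0]
ft_force: [-0.3, 0.1, -0.2]
width: 0.0881
finger_force: 0.0
```

>>> play_rows(
  rows=[
    {"travel": [0.5,-0.1,0],"dr": [0,0,-0.2],"hand": 1},
    {"travel": [1,-0.25,0],"dr": [0,0,-0.33],"hand": 1},
  ],
)

```text
clock: 0.72
eef_pos: [0.3183, -0.4834, 0.2603]
tool_rot: [0.0, 0.907, 0.42, -0.0]
ft_force: [0.3, -0.4, -0.2]
width: 0.088
finger_force: 0.0
```

>>> play_rows(
  rows=[
    {"travel": [0.5,0,0],"dr": [0,0,-0.15],"hand": 1},
    {"travel": [1,0,0],"dr": [0,0,-0.3],"hand": 1},
  ],
)

```text
clock: 0.98
eef_pos: [0.3834, -0.4066, 0.2604]
tool_rot: [0.0, 0.851, 0.524, -0.0]
ft_force: [0.8, -0.8, -0.5]
width: 0.0881
finger_force: 0.0
```

>>> play_rows(
  rows=[
    {"travel": [0.5,0,0],"dr": [0,0,-0.1],"hand": 1},
    {"travel": [1,0,0],"dr": [0,0,-0.2],"hand": 1},
  ],
)

```text
clock: 1.23
eef_pos: [0.4286, -0.3173, 0.2604]
tool_rot: [0.0, 0.808, 0.589, -0.0]
ft_force: [-0.0, -0.6, 1.2]
width: 0.0882
finger_force: 0.0
```

>>> play_rows(
  rows=[
    {"travel": [0.5,0,0],"dr": [0,0,-0.1],"hand": 1},
    {"travel": [1,0,0],"dr": [0,0,-0.2],"hand": 1},
  ],
)

```text
clock: 1.48
eef_pos: [0.4591, -0.222, 0.2605]
tool_rot: [0.0, 0.759, 0.651, -0.0]
ft_force: [0.3, 0.8, -0.1]
width: 0.0881
finger_force: 0.0
```

>>> play_rows(
  rows=[
    {"travel": [0.5,0,0],"dr": [0,0,-0.1],"hand": 1},
    {"travel": [1,0,0],"dr": [0,0,-0.2],"hand": 1},
  ],
)

```text
clock: 1.72
eef_pos: [0.4744, -0.1231, 0.2605]
tool_rot: [0.0, 0.706, 0.708, -0.0]
ft_force: [1.4, 0.0, -0.8]
width: 0.0884
finger_force: 0.0
```

>>> play_rows(
  rows=[
    {"travel": [0.5,0,0],"dr": [0,0,-0.1],"hand": 1},
    {"travel": [1,0,0],"dr": [0,0,-0.2],"hand": 1},
  ],
)

```text
clock: 1.98
eef_pos: [0.474, -0.023, 0.2606]
tool_rot: [0.0, 0.648, 0.761, -0.0]
ft_force: [0.2, 0.1, -0.0]
width: 0.0881
finger_force: 0.0
```

>>> play_rows(
  rows=[
    {"travel": [0.5,0,0],"dr": [0,0,-0.1],"hand": 1},
    {"travel": [1,0,0],"dr": [0,0,-0.2],"hand": 1},
    {"travel": [1,0,0],"dr": [0,0,-0.2],"hand": 1},
  ],
)

```text
clock: 2.35
eef_pos: [0.4577, 0.077, 0.2605]
tool_rot: [-0.0, 0.585, 0.811, 0.0]
ft_force: [1.2, 0.3, 0.5]
width: 0.0881
finger_force: 0.0
```

Run:
```python
from h import *; from plan import *
from cell import robot
ims={n:robot.snapshot(n) for n in("scene","top")}
for n,(p,d) in ims.items(): cv2.imwrite(f"pics/{n}1.png",p); np.save(f"{n}_d1.npy",d)
tiles=[]
for n,(p,d) in ims.items():
    C=cloud(n,d); z=np.clip((C[...,2]+.01)/.09*255,0,255).astype(np.uint8)
    tiles.append(np.hstack([birdseye(n,p,.468,-.28,.028,.065,300),birdseye(n,cv2.cvtColor(z,cv2.COLOR_GRAY2BGR),.468,-.28,.028,.065,300)]))
    w=(np.hypot(C[...,0]-.468,C[...,1]+.28)<.075)&(d>0)
    q=C[w]; 
    sat=cv2.cvtColor(p,cv2.COLOR_BGR2HSV)[...,1][w]; print(n,np.histogram(sat,8))
    for zt in(.012,.02,.055):
        g=q[(q[:,2]>zt)&(q[:,2]<.085)]; print(zt,len(g),[np.round(a,4) for a in cv2.minAreaRect(g[:,:2].astype(np.float32))],g.mean(0).round(4))
cv2.imwrite("pics/m3.png",np.vstack(tiles))
plan([(.464,.317,.26,109.7),(.464,.317,.1,109.7),(.464,.317,.026,109.7)])
```

```text
scene (array([334, 164,  18,  20,  17,  93, 390, 129]), array([  0.   ,  14.375,  28.75 ,  43.125,  57.5  ,  71.875,  86.25 ,
       100.625, 115.   ]))
0.012 356 [array([ 0.4622, -0.2759]), array([0.0938, 0.049 ]), np.float64(79.7828)] [ 0.4608 -0.2768  0.0324]
0.02 279 [array([ 0.4643, -0.2788]), array([0.0766, 0.0439]), np.float64(67.7933)] [ 0.4612 -0.2788  0.037 ]
0.055 57 [array([ 0.4652, -0.2791]), array([0.0766, 0.0278]), np.float64(67.9283)] [ 0.462  -0.278   0.0663]
top (array([228, 341,  27,  24,  33,  45, 294, 799]), array([  3.,  16.,  29.,  42.,  55.,  68.,  81.,  94., 107.]))
0.012 351 [array([ 0.4644, -0.2782]), array([0.0954, 0.0543]), np.float64(71.9075)] [ 0.4658 -0.2786  0.0299]
0.02 266 [array([ 0.4672, -0.2796]), array([0.0763, 0.0406]), np.float64(67.8687)] [ 0.4656 -0.2803  0.0343]
0.055 46 [array([ 0.4661, -0.2793]), array([0.0765, 0.0263]), np.float64(68.9629)] [ 0.4659 -0.2818  0.0698]
t 2.45 tcp [0.4581 0.0747 0.2605] yawx 108.15
travel [2.285, 0.811, 0.003] dr [-0.0, 0.001, -0.034] calls 3 rows 4
travel [0.0, 0.0, 1.6] dr [0.0, 0.0, 0.0] calls 2 rows 3
travel [0.0, 0.0, 0.74] dr [0.0, 0.0, 0.0] calls 1 rows 2
```

View pics/m3.png

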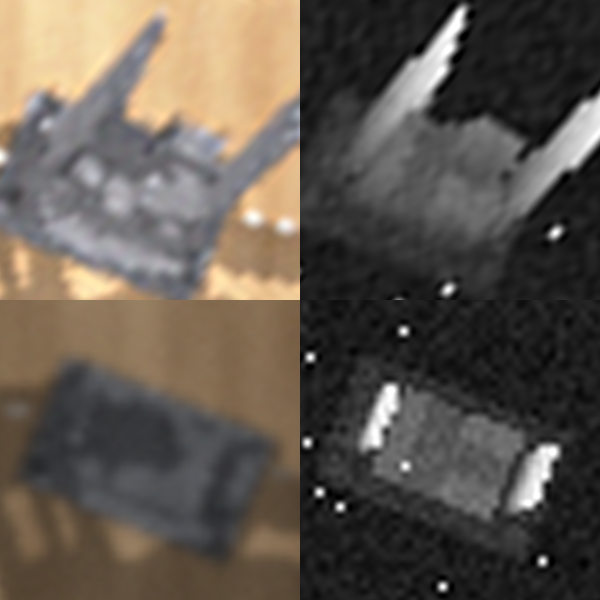

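Run:
```python
from h import *
a=np.radians(67.9); u=np.array([np.cos(a),np.sin(a)]); v=np.array([-u[1],u[0]])
b=np.arange(-28,29,4)
for n,f in(("top","top_d.npy"),("top","top_d1.npy"),("scene","scene_d1.npy")):
    C=cloud(n,np.load(f)).reshape(-1,3); r=C[:,:2]-[.4662,-.2794]; x=r@u*1e3; y=r@v*1e3; z=C[:,2]*1e3
    for nm,m in(("bar",(abs(y)>8)&(abs(y)<18)),("stem",abs(y)<6)):
        print(n,nm,[round(float(np.median(z[m&(x>=l)&(x<l+4)&(z<38)&(z>8)])),1) if (m&(x>=l)&(x<l+4)&(z<38)&(z>8)).any() else None for l in b[:-1]])
```

```text
top bar [26.4, 28.7, 27.1, 26.8, 28.3, 29.6, 24.4, 19.4, 20.1, 20.2, 21.4, 27.7, 30.2, 27.8]
top stem [20.6, 20.3, 21.5, 22.6, 20.4, 22.1, 20.9, 18.8, 20.5, 23.4, 20.4, 28.2, 28.1, 27.5]
top bar [27.6, 28.8, 28.9, 26.2, 26.9, 28.4, 25.4, 20.6, 20.8, 20.4, 19.5, 26.8, 28.1, 26.0]
top stem [22.3, 22.0, 21.2, 21.2, 20.1, 20.1, 20.8, 20.3, 22.6, 22.1, 19.9, 28.5, 27.2, 28.0]
scene bar [27.3, 29.8, 28.0, 27.0, 28.8, 29.8, 26.0, 21.6, 20.5, 19.5, 26.3, 28.2, 30.2, 22.5]
scene stem [24.4, 23.8, 20.5, 21.1, 21.8, 20.9, 20.7, 21.6, 19.5, 20.9, None, 28.5, 28.8, 28.8]
```

>>> play_rows(
  rows=[
    {"travel": [0.5,0.15,0],"dr": [0,0,-0.03],"hand": 1},
    {"travel": [0.9,0.27,0],"dr": [0,0,-0.03],"hand": 1},
  ],
)

```text
clock: 2.7
eef_pos: [0.4565, 0.1681, 0.2607]
tool_rot: [0.0, 0.579, 0.815, 0.0]
ft_force: [0.5, -0.0, -0.5]
width: 0.088
finger_force: 0.0
```

>>> play_rows(
  rows=[
    {"travel": [0.5,0.15,0],"dr": [0,0,0],"hand": 1},
    {"travel": [0.9,0.27,0],"dr": [0,0,0],"hand": 1},
  ],
)

```text
clock: 2.95
eef_pos: [0.452, 0.2627, 0.2606]
tool_rot: [0.0, 0.578, 0.816, -0.0]
ft_force: [-0.4, -0.5, 0.4]
width: 0.0882
finger_force: 0.0
```

>>> play_rows(
  rows=[
    {"travel": [0.5,0.27,0.2],"dr": [0,0,0],"hand": 1},
    {"travel": [0.5,0.27,0.8],"dr": [0,0,0],"hand": 1},
    {"travel": [0.5,0.27,1],"dr": [0,0,0],"hand": 1},
    {"travel": [0.5,0.27,1],"dr": [0,0,0],"hand": 1},
  ],
)

```text
clock: 3.45
eef_pos: [0.4592, 0.3166, 0.158]
tool_rot: [-0.001, 0.578, 0.816, -0.003]
ft_force: [-0.1, -0.6, 0.6]
width: 0.0884
finger_force: 0.0
```

Run:
```python
from plan import *
plan([(.464,.317,.1,109.7),(.464,.317,.026,109.7)])
```

```text
t 3.45 tcp [0.4592 0.3166 0.158 ] yawx 109.35
travel [-0.011, 0.049, 0.579] dr [-0.007, 0.002, -0.008] calls 1 rows 1
travel [0.0, 0.0, 0.74] dr [0.0, 0.0, 0.0] calls 1 rows 2
```

Run:
```python
from h import *
a=np.radians(19.7); u=np.array([np.cos(a),np.sin(a)]); v=np.array([-u[1],u[0]])
b=np.arange(-32,33,4)
for c,nm in((50,"riser"),(-50,"cradle")):
  for n,f in(("top","top_d.npy"),("scene","scene_d.npy")):
    C=cloud(n,np.load(f)).reshape(-1,3); r=C[:,:2]-[.481,.270]; x=r@u*1e3; y=r@v*1e3-c; z=C[:,2]*1e3
    m=(abs(y)>8)&(abs(y)<18)
    print(n,nm,[round(float(np.median(z[m&(x>=l)&(x<l+4)])),1) if (m&(x>=l)&(x<l+4)).any() else None for l in b[:-1]])
```

```text
top riser [0.4, 25.5, 29.2, 27.3, 28.5, 34.1, 38.0, 37.3, 31.4, 28.0, 28.9, 29.9, 36.2, 36.4, 36.9, None]
scene riser [20.4, 11.2, -639.3, 27.5, 29.0, 33.4, 35.3, 37.2, -641.0, 29.2, -305.9, 30.9, 33.7, 36.0, 37.6, -642.4]
top cradle [0.0, 20.7, 34.0, 32.8, 33.4, 28.7, 26.8, 25.7, 26.4, 24.1, 26.8, 31.4, 32.9, 33.5, 34.9, 35.3]
scene cradle [16.8, 11.6, 5.9, 32.4, 32.2, -638.9, -639.2, 25.2, 25.4, 25.7, 25.5, 29.2, 33.3, 34.3, 23.6, -642.7]
```

>>> play_rows(
  rows=[
    {"travel": [-0.01,0.05,0.3],"dr": [0,0,-0.01],"hand": 1},
    {"travel": [-0.01,0.05,0.7],"dr": [0,0,-0.01],"hand": 1},
    {"travel": [-0.01,0.05,0.85],"dr": [0,0,-0.01],"hand": 1},
    {"travel": [-0.01,0.05,0.85],"dr": [0,0,-0.01],"hand": 1},
  ],
)

```text
clock: 3.95
eef_pos: [0.465, 0.319, 0.0758]
tool_rot: [-0.0, 0.574, 0.819, -0.0]
ft_force: [0.5, -0.0, -0.5]
width: 0.0882
finger_force: 0.0
```

Run:
```python
from plan import *
plan([(.464,.317,.026,109.7)])
```

```text
t 3.95 tcp [0.465  0.319  0.0758] yawx 109.89
travel [-0.015, -0.016, 0.498] dr [-0.001, 0.0, 0.004] calls 1 rows 1
```

>>> play_rows(
  rows=[
    {"travel": [-0.01,-0.02,0.3],"dr": [0,0,0],"hand": 1},
    {"travel": [-0.01,-0.02,0.49],"dr": [0,0,0],"hand": 1},
    {"travel": [-0.01,-0.02,0.49],"dr": [0,0,0],"hand": 1},
    {"travel": [-0.01,-0.02,0.49],"dr": [0,0,0],"hand": 0.5},
    {"travel": [-0.01,-0.02,0.49],"dr": [0,0,0],"hand": 0.4},
    {"travel": [-0.01,-0.02,0.49],"dr": [0,0,0],"hand": 0.4},
    {"travel": [-0.01,-0.02,0.49],"dr": [0,0,0],"hand": 0.4},
  ],
)

```text
clock: 4.82
eef_pos: [0.4633, 0.3182, 0.0273]
tool_rot: [0.0, 0.574, 0.819, 0.0]
ft_force: [-0.2, -0.4, 3.5]
width: 0.0561
finger_force: 30.0
```

>>> play_rows(
  rows=[
    {"travel": [0,0,-0.2],"dr": [0,0,0],"hand": 0.4},
    {"travel": [0,0,-0.6],"dr": [0,0,0],"hand": 0.4},
    {"travel": [0,0,-1],"dr": [0,0,0],"hand": 0.4},
  ],
)

```text
clock: 5.2
eef_pos: [0.4622, 0.3174, 0.1266]
tool_rot: [-0.0, 0.574, 0.819, -0.001]
ft_force: [-0.3, -0.4, -2.8]
width: 0.0557
finger_force: 30.0
```

Run:
```python
from plan import *
plan([(.47,.225,.15,100),(.48,.13,.15,90),(.46,.04,.15,75),(.425,-.05,.12,60),(.425,-.05,.0225,60)])
from h import *
d=np.load("top_d1.npy");C=cloud("top",d)
for nm,(u,v) in dict(nut=(289,235),mag=(302,193),cup=(206,267)).items(): print(nm,C[v,u])
```

```text
t 5.2 tcp [0.4622 0.3174 0.1266] yawx 109.97
travel [-0.896, -0.242, -0.233] dr [-0.003, 0.001, 0.221] calls 1 rows 2
travel [-0.953, -0.066, 0.0] dr [0.0, 0.0, 0.222] calls 1 rows 2
travel [-0.9, -0.2, 0.0] dr [0.0, 0.0, 0.333] calls 1 rows 2
travel [-0.96, -0.105, 0.3] dr [0.0, 0.0, 0.333] calls 1 rows 2
travel [0.0, 0.0, 0.975] dr [0.0, 0.0, 0.0] calls 1 rows 2
nut [ 0.49730677 -0.1580813  -0.00194435]
mag [ 0.62994188 -0.20312796  0.00254974]
cup [0.39688183 0.03897511 0.34907607]
```

>>> play_rows(
  rows=[
    {"travel": [-0.4,-0.1,-0.2],"dr": [0,0,0.1],"hand": 0.4},
    {"travel": [-0.9,-0.24,-0.23],"dr": [0,0,0.22],"hand": 0.4},
  ],
)

```text
clock: 5.45
eef_pos: [0.4725, 0.2255, 0.1518]
tool_rot: [0.001, 0.643, 0.766, 0.002]
ft_force: [0.5, -0.5, -2.6]
width: 0.0558
finger_force: 30.0
```

>>> play_rows(
  rows=[
    {"travel": [-0.5,-0.03,0],"dr": [0,0,0.11],"hand": 0.4},
    {"travel": [-0.95,-0.07,0],"dr": [0,0,0.22],"hand": 0.4},
  ],
)

```text
clock: 5.7
eef_pos: [0.4804, 0.1288, 0.1493]
tool_rot: [-0.0, 0.707, 0.707, -0.0]
ft_force: [-0.0, 0.2, -2.4]
width: 0.0559
finger_force: 30.0
```

>>> play_rows(
  rows=[
    {"travel": [-0.45,-0.1,0],"dr": [0,0,0.17],"hand": 0.4},
    {"travel": [-0.9,-0.2,0],"dr": [0,0,0.33],"hand": 0.4},
  ],
)

```text
clock: 5.95
eef_pos: [0.4603, 0.039, 0.1492]
tool_rot: [-0.0, 0.793, 0.609, -0.0]
ft_force: [0.3, -0.1, -2.1]
width: 0.0557
finger_force: 30.0
```

>>> play_rows(
  rows=[
    {"travel": [-0.5,-0.05,0.1],"dr": [0,0,0.17],"hand": 0.4},
    {"travel": [-0.96,-0.1,0.3],"dr": [0,0,0.33],"hand": 0.4},
    {"travel": [-0.96,-0.1,0.3],"dr": [0,0,0.33],"hand": 0.4},
  ],
)

```text
clock: 6.32
eef_pos: [0.4239, -0.0517, 0.1175]
tool_rot: [-0.001, 0.865, 0.501, -0.002]
ft_force: [0.0, 0.6, -2.7]
width: 0.0556
finger_force: 30.0
```

Run:
```python
from plan import *
plan([(.425,-.05,.0225,60)])
```

```text
t 6.33 tcp [ 0.4239 -0.0517  0.1175] yawx 60.2
travel [0.023, 0.006, 0.95] dr [-0.006, 0.003, 0.004] calls 1 rows 2
```

>>> play_rows(
  rows=[
    {"travel": [0,0,0.4],"dr": [0,0,0],"hand": 0.4},
    {"travel": [0,0,0.8],"dr": [0,0,0],"hand": 0.4},
    {"travel": [0,0,0.9],"dr": [0,0,0],"hand": 0.4},
    {"travel": [0,0,0.93],"dr": [0,0,0],"hand": 0.4},
    {"travel": [0,0,0.94],"dr": [0,0,0],"hand": 0.4},
    {"travel": [0,0,0.95],"dr": [0,0,0],"hand": 0.4},
  ],
)

```text
clock: 7.08
eef_pos: [0.4286, -0.05, 0.026]
tool_rot: [0.001, 0.864, 0.504, 0.001]
ft_force: [0.0, 0.1, -2.1]
width: 0.0558
finger_force: 30.0
```

>>> play_rows(
  rows=[
    {"travel": [0,0,0.02],"dr": [0,0,0],"hand": 0.4},
    {"travel": [0,0,0.03],"dr": [0,0,0],"hand": 0.4},
    {"travel": [0,0,0.04],"dr": [0,0,0],"hand": 0.4},
    {"travel": [0,0,0.04],"dr": [0,0,0],"hand": 0.4},
  ],
)

```text
clock: 7.58
eef_pos: [0.4276, -0.05, 0.0223]
tool_rot: [-0.0, 0.864, 0.503, -0.0]
ft_force: [-5.6, 0.9, 13.3]
width: 0.0554
finger_force: 30.0
```

>>> play_rows(
  rows=[
    {"travel": [0,0,0],"dr": [0,0,0],"hand": 0.7},
    {"travel": [0,0,0],"dr": [0,0,0],"hand": 0.9},
    {"travel": [0,0,-0.1],"dr": [0,0,0],"hand": 0.9},
    {"travel": [0,0,-0.6],"dr": [0,0,0],"hand": 0.9},
    {"travel": [0,0,-0.7],"dr": [0,0,-0.2],"hand": 0.9},
    {"travel": [0,0,-0.7],"dr": [0,0,-0.4],"hand": 0.9},
    {"travel": [0,0,-0.7],"dr": [0,0,-0.6],"hand": 0.9},
    {"travel": [0,0,-0.7],"dr": [0,0,-0.8],"hand": 0.9},
    {"travel": [0,0,-0.7],"dr": [0,0,-1],"hand": 0.9},
  ],
)

```text
clock: 8.7
eef_pos: [0.4274, -0.0499, 0.0913]
tool_rot: [0.0, 0.603, 0.797, 0.0]
ft_force: [-0.3, -0.5, -0.4]
width: 0.0789
finger_force: 0.0
```

>>> play_rows(
  rows=[
    {"travel": [0,0,0],"dr": [0,0,-0.2],"hand": 0.9},
    {"travel": [0,0,0],"dr": [0,0,-0.4],"hand": 0.9},
    {"travel": [0,0,0],"dr": [0,0,-0.6],"hand": 0.9},
    {"travel": [0,0,0],"dr": [0,0,-0.8],"hand": 0.9},
    {"travel": [0,0,0],"dr": [0,0,-1],"hand": 0.9},
    {"travel": [0,0,0],"dr": [0,0,-1],"hand": 0.9},
  ],
)

```text
clock: 9.45
eef_pos: [0.4274, -0.0499, 0.0912]
tool_rot: [0.0, 0.256, 0.967, 0.0]
ft_force: [0.3, 0.6, 0.9]
width: 0.0795
finger_force: 0.0
```

Run:
```python
from plan import *
plan([(.4276,-.05,.023,149.6)])
```

```text
t 9.45 tcp [ 0.4274 -0.0499  0.0912] yawx 150.37
travel [-0.002, 0.0, 0.682] dr [0.0, 0.001, 0.017] calls 1 rows 2
```

>>> play_rows(
  rows=[
    {"travel": [0,0,0.4],"dr": [0,0,0],"hand": 0.9},
    {"travel": [0,0,0.68],"dr": [0,0,0],"hand": 0.9},
    {"travel": [0,0,0.68],"dr": [0,0,0],"hand": 0.9},
    {"travel": [0,0,0.68],"dr": [0,0,0],"hand": 0.5},
    {"travel": [0,0,0.68],"dr": [0,0,0],"hand": 0.3},
    {"travel": [0,0,0.68],"dr": [0,0,0],"hand": 0.25},
    {"travel": [0,0,0.68],"dr": [0,0,0],"hand": 0.25},
    {"travel": [0,0,0.68],"dr": [0,0,0],"hand": 0.25},
  ],
)

```text
clock: 10.45
eef_pos: [0.4277, -0.0499, 0.0233]
tool_rot: [0.0, 0.255, 0.967, 0.0]
ft_force: [-0.4, -0.0, 3.9]
width: 0.04
finger_force: 30.0
```

>>> play_rows(
  rows=[
    {"travel": [0,0,-0.2],"dr": [0,0,0],"hand": 0.25},
    {"travel": [0,0,-0.6],"dr": [0,0,0],"hand": 0.25},
    {"travel": [0,0,-1],"dr": [0,0,0],"hand": 0.25},
  ],
)

```text
clock: 10.82
eef_pos: [0.4259, -0.0497, 0.1227]
tool_rot: [-0.001, 0.255, 0.967, -0.0]
ft_force: [0.4, -1.0, -1.3]
width: 0.0396
finger_force: 30.0
```

Run:
```python
from plan import *
plan([(.46,-.12,.16,125),(.47,-.2,.16,95),(.4662,-.2794,.16,67.9)])
```

```text
t 10.82 tcp [ 0.4259 -0.0497  0.1227] yawx 150.46
travel [-0.642, -0.444, -0.374] dr [-0.002, -0.003, 0.566] calls 1 rows 3
travel [-0.713, -0.377, 0.0] dr [0.0, 0.0, 0.667] calls 1 rows 3
travel [-0.788, -0.107, 0.0] dr [0.0, 0.0, 0.602] calls 1 rows 3
```

>>> play_rows(
  rows=[
    {"travel": [-0.2,-0.15,-0.2],"dr": [0,0,0.19],"hand": 0.25},
    {"travel": [-0.42,-0.3,-0.37],"dr": [0,0,0.38],"hand": 0.25},
    {"travel": [-0.64,-0.44,-0.37],"dr": [0,0,0.57],"hand": 0.25},
  ],
)

```text
clock: 11.2
eef_pos: [0.4621, -0.1206, 0.161]
tool_rot: [0.001, 0.465, 0.885, 0.0]
ft_force: [-0.1, 0.4, -3.0]
width: 0.0397
finger_force: 30.0
```

>>> play_rows(
  rows=[
    {"travel": [-0.24,-0.13,0],"dr": [0,0,0.22],"hand": 0.25},
    {"travel": [-0.48,-0.26,0],"dr": [0,0,0.45],"hand": 0.25},
    {"travel": [-0.71,-0.38,0],"dr": [0,0,0.67],"hand": 0.25},
  ],
)

```text
clock: 11.58
eef_pos: [0.4698, -0.2003, 0.1587]
tool_rot: [-0.001, 0.68, 0.733, -0.0]
ft_force: [-0.0, 0.0, -2.5]
width: 0.04
finger_force: 30.0
```

>>> play_rows(
  rows=[
    {"travel": [-0.27,-0.04,0],"dr": [0,0,0.2],"hand": 0.25},
    {"travel": [-0.53,-0.07,0],"dr": [0,0,0.4],"hand": 0.25},
    {"travel": [-0.79,-0.11,0],"dr": [0,0,0.6],"hand": 0.25},
    {"travel": [-0.79,-0.11,0],"dr": [0,0,0.6],"hand": 0.25},
    {"travel": [-0.79,-0.11,0],"dr": [0,0,0.6],"hand": 0.25},
  ],
)

```text
clock: 12.2
eef_pos: [0.4654, -0.2786, 0.1589]
tool_rot: [-0.001, 0.83, 0.557, -0.0]
ft_force: [0.8, 0.3, -2.6]
width: 0.0396
finger_force: 30.0
```

Run:
```python
from plan import *; from h import *; from cell import robot
plan([(.4662,-.2794,.09,67.9)])
# refit the post centre from the clear depth pictures, using each cheek's and block's points, in post axes
a=np.radians(67.9); u=np.array([np.cos(a),np.sin(a)]); v=np.array([-u[1],u[0]])
for n,f in(("top","top_d.npy"),("top","top_d1.npy"),("scene","scene_d1.npy")):
    C=cloud(n,np.load(f)).reshape(-1,3); r=(C[:,:2]-[.4662,-.2794])*1e3; x=r@u; y=r@v; z=C[:,2]*1e3
    k=(z>68)&(z<80)&(abs(y)<22)&(abs(x)<45)
    print(n,"cheek tops x-",np.median(x[k&(x<0)]).round(1),"x+",np.median(x[k&(x>0)]).round(1),"y",np.percentile(y[k],[2,98]).round(1),"block y",np.percentile(y[(z>22)&(z<32)&(abs(x)<25)&(abs(y)<30)],[1,5,95,99]).round(1))
p,d=robot.snapshot("scene"); s2=p; C=cloud("scene",d)
q=proj("scene",np.array([.4662,-.2794,.1])); print(q)
x0,y0=map(int,q); cv2.imwrite("pics/m4.png",cv2.resize(p[max(0,y0-55):y0+55,max(0,x0-70):x0+70],None,fx=5,fy=5,interpolation=cv2.INTER_CUBIC))
```

```text
t 12.2 tcp [ 0.4654 -0.2786  0.1589] yawx 67.74
travel [-0.005, 0.012, 0.689] dr [-0.003, -0.001, -0.004] calls 1 rows 2
top cheek tops x- -34.9 x+ 36.0 y [-13.4  11.1] block y [-20.2 -18.7  17.3  18.8]
top cheek tops x- -34.7 x+ 35.3 y [-13.2  12.3] block y [-20.9 -18.7  18.   19.1]
scene cheek tops x- -35.2 x+ 35.1 y [-11.3  14.2] block y [-18.5 -15.9  22.3  23.6]
[330.69514259 202.65740059]
```

View pics/m4.png

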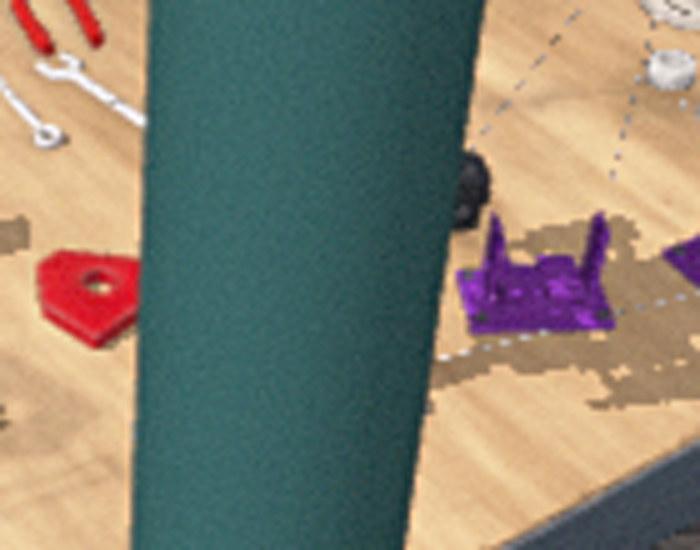

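The arm hides the post from the scene camera (the purple one is at about (540,290) in the crop). The two clear top-camera views agree on the post centre within 1 mm, so I'll descend on that and check position and force on the way.

>>> play_rows(
  rows=[
    {"travel": [-0.01,0.01,0.3],"dr": [0,0,0],"hand": 0.25},
    {"travel": [-0.01,0.01,0.6],"dr": [0,0,0],"hand": 0.25},
    {"travel": [-0.01,0.01,0.8],"dr": [0,0,0],"hand": 0.25},
    {"travel": [-0.01,0.01,0.95],"dr": [0,0,0],"hand": 0.25},
    {"travel": [-0.01,0.01,0.98],"dr": [0,0,0],"hand": 0.25},
    {"travel": [-0.01,0.01,0.98],"dr": [0,0,0],"hand": 0.25},
    {"travel": [-0.01,0.01,0.98],"dr": [0,0,0],"hand": 0.25},
  ],
)

```text
clock: 13.12
eef_pos: [0.4673, -0.2811, 0.0628]
tool_rot: [0.001, 0.831, 0.557, 0.0]
ft_force: [-0.6, -0.1, -3.3]
width: 0.0394
finger_force: 30.0
```

Run:
```python
from plan import *
plan([(.4662,-.2794,.0443,67.9)])
```

```text
t 13.12 tcp [ 0.4673 -0.2811  0.0628] yawx 67.68
travel [0.012, -0.018, 0.185] dr [0.002, 0.0, -0.005] calls 1 rows 1
```

>>> play_rows(
  rows=[
    {"travel": [0.01,-0.015,0.03],"dr": [0,0,0],"hand": 0.25},
    {"travel": [0.01,-0.015,0.07],"dr": [0,0,0],"hand": 0.25},
    {"travel": [0.01,-0.015,0.1],"dr": [0,0,0],"hand": 0.25},
    {"travel": [0.01,-0.015,0.12],"dr": [0,0,0],"hand": 0.25},
    {"travel": [0.01,-0.015,0.12],"dr": [0,0,0],"hand": 0.25},
  ],
)

```text
clock: 13.75
eef_pos: [0.4653, -0.2791, 0.0494]
tool_rot: [-0.0, 0.831, 0.557, -0.0]
ft_force: [1.2, 0.3, -3.5]
width: 0.0397
finger_force: 30.0
```

>>> play_rows(
  rows=[
    {"travel": [0,0.005,0.02],"dr": [0,0,0],"hand": 0.25},
    {"travel": [0,0.005,0.04],"dr": [0,0,0],"hand": 0.25},
    {"travel": [0,0.005,0.05],"dr": [0,0,0],"hand": 0.25},
    {"travel": [0,0.005,0.055],"dr": [0,0,0],"hand": 0.25},
    {"travel": [0,0.005,0.055],"dr": [0,0,0],"hand": 0.25},
  ],
)

```text
clock: 14.38
eef_pos: [0.4663, -0.2795, 0.0447]
tool_rot: [0.0, 0.831, 0.557, 0.0]
ft_force: [-0.6, 0.3, 3.2]
width: 0.0398
finger_force: 32.1
```

>>> play_rows(
  rows=[
    {"travel": [0,0,0.005],"dr": [0,0,0],"hand": 0.4},
    {"travel": [0,0,0.005],"dr": [0,0,0],"hand": 0.7},
    {"travel": [0,0,0.005],"dr": [0,0,0],"hand": 0.7},
    {"travel": [0,0,-0.1],"dr": [0,0,0],"hand": 0.7},
    {"travel": [0,0,-0.5],"dr": [0,0,0],"hand": 0.7},
    {"travel": [0,0,-1],"dr": [0,0,0],"hand": 0.8},
  ],
)

```text
clock: 15.12
eef_pos: [0.4651, -0.2788, 0.1445]
tool_rot: [-0.001, 0.831, 0.557, -0.001]
ft_force: [1.0, 0.0, 0.3]
width: 0.0688
finger_force: 0.0
```

>>> play_rows(
  rows=[
    {"travel": [0.5,0,-0.1],"dr": [0,0,-0.1],"hand": 0.8},
    {"travel": [1,0,-0.2],"dr": [0,0,-0.22],"hand": 0.8},
  ],
)

```text
clock: 15.38
eef_pos: [0.5049, -0.1867, 0.1663]
tool_rot: [0.001, 0.779, 0.627, 0.001]
ft_force: [-0.2, -0.4, 0.3]
width: 0.0706
finger_force: 0.0
```

>>> play_rows(
  rows=[
    {"travel": [0.5,0,0],"dr": [0,0,-0.1],"hand": 0.8},
    {"travel": [1,0,0],"dr": [0,0,-0.22],"hand": 0.8},
  ],
)

```text
clock: 15.62
eef_pos: [0.5262, -0.0878, 0.1653]
tool_rot: [0.001, 0.722, 0.692, 0.001]
ft_force: [-0.3, -0.7, 0.6]
width: 0.0706
finger_force: 0.0
```

>>> play_rows(
  rows=[
    {"travel": [0.5,0,0],"dr": [0,0,-0.1],"hand": 0.9},
    {"travel": [1,0,0],"dr": [0,0,-0.22],"hand": 0.9},
  ],
)

```text
clock: 15.88
eef_pos: [0.5302, 0.0123, 0.165]
tool_rot: [0.0, 0.659, 0.752, 0.0]
ft_force: [0.3, 0.5, 1.3]
width: 0.0792
finger_force: 0.0
```

>>> play_rows(
  rows=[
    {"travel": [0.5,0,0],"dr": [0,0,-0.1],"hand": 1},
    {"travel": [1,0,0],"dr": [0,0,-0.22],"hand": 1},
    {"travel": [1,0,0],"dr": [0,0,-0.22],"hand": 1},
  ],
)

```text
clock: 16.25
eef_pos: [0.5167, 0.1127, 0.1648]
tool_rot: [0.0, 0.591, 0.807, 0.0]
ft_force: [0.7, -0.7, -0.5]
width: 0.0878
finger_force: 0.0
```

Run:
```python
from plan import *; from h import *; from cell import robot
plan([(.498,.223,.15,109.7),(.498,.223,.07,109.7),(.498,.223,.023,109.7)])
a=np.radians(247.9); u=np.array([np.cos(a),np.sin(a)]); v=np.array([-u[1],u[0]]); b=np.arange(-32,33,4)
for n in("top","scene"):
    p,d=robot.snapshot(n); cv2.imwrite(f"pics/{n}2.png",p)
    C=cloud(n,d).reshape(-1,3); r=(C[:,:2]-[.4662,-.2794])*1e3; x=r@u;y=r@v;z=C[:,2]*1e3
    m=(abs(y)>8)&(abs(y)<18)&(z>0)
    print(n,[round(float(np.median(z[m&(x>=l)&(x<l+4)])),1) if (m&(x>=l)&(x<l+4)).any() else None for l in b[:-1]])
    g=C[(z>40)&(z<62)&(abs(y)<25)&(abs(x)<30)]; print(len(g),[np.round(k,4) for k in cv2.minAreaRect(g[:,:2].astype(np.float32))])
```

```text
t 16.25 tcp [0.5167 0.1127 0.1648] yawx 107.54
travel [1.108, 0.154, 0.149] dr [0.001, -0.001, -0.048] calls 2 rows 2
travel [0.0, 0.0, 0.8] dr [0.0, 0.0, 0.0] calls 1 rows 2
travel [0.0, 0.0, 0.47] dr [0.0, 0.0, 0.0] calls 1 rows 1
top [16.8, 51.4, 45.6, 46.5, 45.9, 53.2, 54.1, 50.8, 44.9, 45.6, 47.5, 45.6, 54.6, 54.1, 52.1, 40.7]
254 [array([ 0.4681, -0.2792]), array([0.0562, 0.0397]), np.float64(67.0987)]
scene [None, None, None, None, None, None, None, None, None, None, None, None, None, None, None, None]
0 [array([0., 0.]), array([0., 0.]), np.float64(0.0)]
```

>>> play_rows(
  rows=[
    {"travel": [0.5,0.08,0.1],"dr": [0,0,-0.05],"hand": 1},
    {"travel": [1,0.15,0.15],"dr": [0,0,-0.05],"hand": 1},
    {"travel": [1,0.15,0.15],"dr": [0,0,-0.05],"hand": 1},
  ],
)

```text
clock: 16.73
eef_pos: [0.5015, 0.2107, 0.1489]
tool_rot: [-0.0, 0.576, 0.817, -0.0]
ft_force: [-0.6, 0.1, -0.2]
width: 0.0883
finger_force: 0.0
```

>>> play_rows(
  rows=[
    {"travel": [0.11,0,0.3],"dr": [0,0,0],"hand": 1},
    {"travel": [0.11,0,0.7],"dr": [0,0,0],"hand": 1},
    {"travel": [0.11,0,0.75],"dr": [0,0,0],"hand": 1},
    {"travel": [0.11,0,0.75],"dr": [0,0,0],"hand": 1},
  ],
)

```text
clock: 17.23
eef_pos: [0.4987, 0.219, 0.0747]
tool_rot: [0.0, 0.578, 0.816, -0.0]
ft_force: [-0.1, 0.4, -0.7]
width: 0.0878
finger_force: 0.0
```

Run:
```python
from plan import *
plan([(.498,.223,.023,109.7)])
```

```text
t 17.23 tcp [0.4987 0.219  0.0747] yawx 109.42
travel [0.041, 0.006, 0.517] dr [-0.0, 0.0, -0.006] calls 1 rows 1
```

>>> play_rows(
  rows=[
    {"travel": [0.04,0.01,0.3],"dr": [0,0,-0.005],"hand": 1},
    {"travel": [0.04,0.01,0.5],"dr": [0,0,-0.005],"hand": 1},
    {"travel": [0.04,0.01,0.51],"dr": [0,0,-0.005],"hand": 1},
    {"travel": [0.04,0.01,0.51],"dr": [0,0,-0.005],"hand": 0.5},
    {"travel": [0.04,0.01,0.51],"dr": [0,0,-0.005],"hand": 0.4},
    {"travel": [0.04,0.01,0.51],"dr": [0,0,-0.005],"hand": 0.4},
    {"travel": [0.04,0.01,0.51],"dr": [0,0,-0.005],"hand": 0.4},
  ],
)

```text
clock: 18.1
eef_pos: [0.4978, 0.2243, 0.0239]
tool_rot: [0.0, 0.575, 0.818, 0.0]
ft_force: [-2.3, -1.0, 5.2]
width: 0.0558
finger_force: 29.9
```

>>> play_rows(
  rows=[
    {"travel": [0,0,-0.2],"dr": [0,0,0],"hand": 0.4},
    {"travel": [0,0,-0.6],"dr": [0,0,0],"hand": 0.4},
    {"travel": [0,0,-1],"dr": [0,0,0],"hand": 0.4},
  ],
)

```text
clock: 18.48
eef_pos: [0.4966, 0.2239, 0.1229]
tool_rot: [-0.001, 0.575, 0.818, -0.001]
ft_force: [0.2, 0.4, -2.5]
width: 0.0561
finger_force: 29.9
```

Run:
```python
from plan import *
plan([(.48,.13,.2,95),(.44,.04,.28,80),(.39,.12,.37,60)])
```

```text
t 18.48 tcp [0.4966 0.2239 0.1229] yawx 109.75
travel [-0.828, -0.475, -0.769] dr [-0.003, 0.0, 0.328] calls 1 rows 2
travel [-0.862, -0.477, -0.8] dr [0.0, 0.0, 0.333] calls 1 rows 3
travel [0.701, -0.631, -0.9] dr [0.0, 0.0, 0.444] calls 1 rows 3
```

>>> play_rows(
  rows=[
    {"travel": [0,-0.3,-0.5],"dr": [0,0,-0.15],"hand": 0.4},
    {"travel": [0,-0.6,-0.9],"dr": [0,0,-0.3],"hand": 0.4},
    {"travel": [0,-0.6,-0.9],"dr": [0,0,-0.45],"hand": 0.4},
  ],
)

```text
clock: 18.85
eef_pos: [0.4414, 0.2043, 0.2166]
tool_rot: [0.002, 0.421, 0.907, 0.002]
ft_force: [0.8, 0.1, -3.7]
width: 0.056
finger_force: 29.9
```

>>> play_rows(
  rows=[
    {"travel": [0.1,-0.1,-0.5],"dr": [0,0,-0.15],"hand": 0.4},
    {"travel": [0.1,-0.15,-0.9],"dr": [0,0,-0.3],"hand": 0.4},
    {"travel": [0.1,-0.15,-0.9],"dr": [0,0,-0.45],"hand": 0.4},
  ],
)

```text
clock: 19.23
eef_pos: [0.4246, 0.2027, 0.3069]
tool_rot: [0.003, 0.255, 0.967, 0.002]
ft_force: [0.3, 0.1, -3.6]
width: 0.0557
finger_force: 29.9
```

>>> play_rows(
  rows=[
    {"travel": [0,0,0],"dr": [0,0.2,0],"hand": 0.4},
    {"travel": [0,0,0],"dr": [0,0.4,0],"hand": 0.4},
    {"travel": [0,0,0],"dr": [0,0.6,0],"hand": 0.4},
    {"travel": [0,0,0],"dr": [0,0.8,0],"hand": 0.4},
    {"travel": [0,0,0],"dr": [0,0.8,0],"hand": 0.4},
  ],
)

```text
clock: 19.85
eef_pos: [0.4239, 0.2008, 0.3]
tool_rot: [-0.3, 0.246, 0.918, 0.078]
ft_force: [0.1, 0.2, -3.5]
width: 0.0559
finger_force: 29.9
```

Run:
```python
from plan import *; from h import *; from cell import robot
s=robot.get_state(); print(s["eef_pos"],s["width"])
p,d=robot.snapshot("scene"); q=s["tool_rot"]; M=R.from_quat([q[1],q[2],q[3],q[0]]).as_matrix(); c=s["eef_pos"]
x0,y0=proj("scene",c).astype(int); print(x0,y0,"+tool y ->",proj("scene",c+.03*M[:,1]),"fingertip->",proj("scene",c+.02*M[:,2]))
cv2.imwrite("pics/m5.png",cv2.resize(p[max(0,y0-30):y0+30,max(0,x0-40):x0+40],None,fx=9,fy=9,interpolation=cv2.INTER_CUBIC))
```

```text
[0.42394493 0.20077662 0.30003044] 0.05588356725651108
184 221 +tool y -> [170.60466411 222.45682896] fingertip-> [184.72336678 230.86970371]
```

View pics/m5.png

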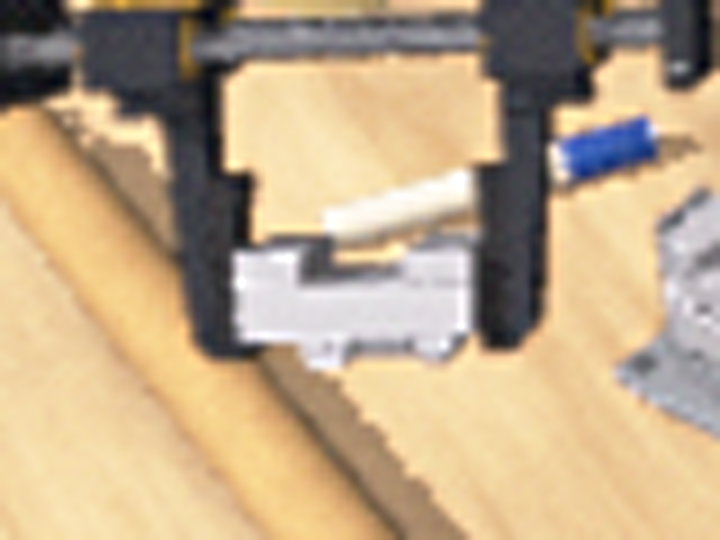

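The cradle's lug bars show at crop x = 300–345 and 410–465, with the body at 235–475. The bar nearest an end (x = -23 to -13) is therefore on the right, so cradle +x points left, which is +tool y. That is the same as the riser was, so I'll use the same placing sequence.

>>> play_rows(
  rows=[
    {"travel": [0,0,0],"dr": [0,-0.2,0],"hand": 0.4},
    {"travel": [0,0,0],"dr": [0,-0.4,0],"hand": 0.4},
    {"travel": [0,0,0],"dr": [0,-0.6,0],"hand": 0.4},
    {"travel": [0,0,0],"dr": [0,-0.8,0],"hand": 0.4},
    {"travel": [0,0,0],"dr": [0,-0.8,0],"hand": 0.4},
  ],
)

```text
clock: 20.52
eef_pos: [0.4209, 0.2036, 0.305]
tool_rot: [0.002, 0.254, 0.967, 0.001]
ft_force: [-0.0, 0.3, -4.2]
width: 0.0558
finger_force: 29.9
```

Run:
```python
from plan import *
plan([(.45,.12,.24,120),(.45,.03,.16,90),(.4276,-.05,.09,60),(.4276,-.05,.0189,60)])
```

```text
t 20.52 tcp [0.4209 0.2036 0.305 ] yawx 150.54
travel [-0.663, -0.587, 0.65] dr [0.005, 0.002, 0.679] calls 1 rows 3
travel [-0.779, -0.45, 0.8] dr [0.0, 0.0, 0.667] calls 1 rows 3
travel [-0.8, -0.224, 0.7] dr [0.0, 0.0, 0.667] calls 1 rows 3
travel [0.0, 0.0, 0.711] dr [0.0, 0.0, 0.0] calls 1 rows 2
```

>>> play_rows(
  rows=[
    {"travel": [-0.22,-0.2,0.22],"dr": [0,0,0.22],"hand": 0.4},
    {"travel": [-0.44,-0.4,0.44],"dr": [0,0,0.45],"hand": 0.4},
    {"travel": [-0.66,-0.59,0.65],"dr": [0,0,0.68],"hand": 0.4},
  ],
)

```text
clock: 20.9
eef_pos: [0.4513, 0.1174, 0.2378]
tool_rot: [-0.001, 0.505, 0.863, 0.0]
ft_force: [0.7, 0.4, -3.1]
width: 0.056
finger_force: 29.9
```

>>> play_rows(
  rows=[
    {"travel": [-0.26,-0.15,0.26],"dr": [0,0,0.22],"hand": 0.4},
    {"travel": [-0.52,-0.3,0.52],"dr": [0,0,0.45],"hand": 0.4},
    {"travel": [-0.78,-0.45,0.8],"dr": [0,0,0.67],"hand": 0.4},
  ],
)

```text
clock: 21.28
eef_pos: [0.451, 0.027, 0.1578]
tool_rot: [-0.0, 0.712, 0.702, 0.001]
ft_force: [-0.5, -0.2, -2.9]
width: 0.0555
finger_force: 29.9
```

>>> play_rows(
  rows=[
    {"travel": [-0.27,-0.07,0.2],"dr": [0,0,0.22],"hand": 0.4},
    {"travel": [-0.54,-0.15,0.45],"dr": [0,0,0.45],"hand": 0.4},
    {"travel": [-0.8,-0.22,0.7],"dr": [0,0,0.67],"hand": 0.4},
    {"travel": [-0.8,-0.22,0.7],"dr": [0,0,0.67],"hand": 0.4},
    {"travel": [-0.8,-0.22,0.7],"dr": [0,0,0.67],"hand": 0.4},
  ],
)

```text
clock: 21.9
eef_pos: [0.4288, -0.0518, 0.0889]
tool_rot: [-0.0, 0.869, 0.495, 0.001]
ft_force: [0.1, -0.6, -3.1]
width: 0.0558
finger_force: 29.9
```

Run:
```python
from plan import *
plan([(.4276,-.05,.0189,60)])
```

```text
t 21.9 tcp [ 0.4288 -0.0518  0.0889] yawx 59.39
travel [0.008, -0.02, 0.7] dr [0.0, -0.001, -0.014] calls 1 rows 2
```

>>> play_rows(
  rows=[
    {"travel": [0,0,0.3],"dr": [0,0,0],"hand": 0.4},
    {"travel": [0,0,0.58],"dr": [0,0,0],"hand": 0.4},
    {"travel": [0,0,0.66],"dr": [0,0,0],"hand": 0.4},
    {"travel": [0,0,0.69],"dr": [0,0,0],"hand": 0.4},
    {"travel": [0,0,0.7],"dr": [0,0,0],"hand": 0.4},
    {"travel": [0,0,0.7],"dr": [0,0,0],"hand": 0.4},
  ],
)

```text
clock: 22.65
eef_pos: [0.4291, -0.0519, 0.0191]
tool_rot: [0.001, 0.869, 0.495, 0.001]
ft_force: [0.1, 0.4, -3.4]
width: 0.0558
finger_force: 29.9
```

>>> play_rows(
  rows=[
    {"travel": [0,0,0.01],"dr": [0,0,0],"hand": 0.4},
    {"travel": [0,0,0.015],"dr": [0,0,0],"hand": 0.4},
    {"travel": [0,0,0.015],"dr": [0,0,0],"hand": 0.4},
  ],
)

```text
clock: 23.02
eef_pos: [0.4291, -0.0519, 0.0189]
tool_rot: [0.0, 0.869, 0.495, 0.0]
ft_force: [-5.6, 2.1, 13.4]
width: 0.0558
finger_force: 29.9
```

Touching. Release, rise, turn by 90° and take it again by the long sides.

>>> play_rows(
  rows=[
    {"travel": [0,0,0],"dr": [0,0,0],"hand": 0.7},
    {"travel": [0,0,0],"dr": [0,0,0],"hand": 0.9},
    {"travel": [0,0,-0.1],"dr": [0,0,0],"hand": 0.9},
    {"travel": [0,0,-0.6],"dr": [0,0,0],"hand": 0.9},
    {"travel": [0,0,-0.7],"dr": [0,0,-0.2],"hand": 0.9},
    {"travel": [0,0,-0.7],"dr": [0,0,-0.4],"hand": 0.9},
    {"travel": [0,0,-0.7],"dr": [0,0,-0.6],"hand": 0.9},
    {"travel": [0,0,-0.7],"dr": [0,0,-0.8],"hand": 0.9},
    {"travel": [0,0,-0.7],"dr": [0,0,-1],"hand": 0.9},
  ],
)

```text
clock: 24.15
eef_pos: [0.4281, -0.0518, 0.0872]
tool_rot: [0.0, 0.611, 0.791, 0.0]
ft_force: [-0.3, -0.6, 0.4]
width: 0.0791
finger_force: 0.0
```

>>> play_rows(
  rows=[
    {"travel": [0,0,0],"dr": [0,0,-0.2],"hand": 0.9},
    {"travel": [0,0,0],"dr": [0,0,-0.4],"hand": 0.9},
    {"travel": [0,0,0],"dr": [0,0,-0.6],"hand": 0.9},
    {"travel": [0,0,0],"dr": [0,0,-0.8],"hand": 0.9},
    {"travel": [0,0,0],"dr": [0,0,-1],"hand": 0.9},
    {"travel": [0,0,0],"dr": [0,0,-1],"hand": 0.9},
  ],
)

```text
clock: 24.9
eef_pos: [0.4281, -0.0518, 0.0871]
tool_rot: [0.0, 0.265, 0.964, 0.0]
ft_force: [-0.4, 0.5, 0.1]
width: 0.0792
finger_force: 0.0
```

Run:
```python
from plan import *
plan([(.4291,-.0519,.019,149.4)])
```

```text
t 24.9 tcp [ 0.4281 -0.0518  0.0871] yawx 149.25
travel [-0.009, 0.004, 0.681] dr [0.0, 0.0, -0.003] calls 1 rows 2
```

>>> play_rows(
  rows=[
    {"travel": [-0.005,0,0.4],"dr": [0,0,0],"hand": 0.9},
    {"travel": [-0.005,0,0.68],"dr": [0,0,0],"hand": 0.9},
    {"travel": [-0.005,0,0.68],"dr": [0,0,0],"hand": 0.9},
    {"travel": [-0.005,0,0.68],"dr": [0,0,0],"hand": 0.5},
    {"travel": [-0.005,0,0.68],"dr": [0,0,0],"hand": 0.3},
    {"travel": [-0.005,0,0.68],"dr": [0,0,0],"hand": 0.25},
    {"travel": [-0.005,0,0.68],"dr": [0,0,0],"hand": 0.25},
    {"travel": [-0.005,0,0.68],"dr": [0,0,0],"hand": 0.25},
  ],
)

```text
clock: 25.9
eef_pos: [0.4285, -0.0521, 0.0188]
tool_rot: [0.0, 0.264, 0.964, -0.0]
ft_force: [-0.2, -0.3, 0.4]
width: 0.0397
finger_force: 30.0
```

>>> play_rows(
  rows=[
    {"travel": [0,0,-0.2],"dr": [0,0,0],"hand": 0.25},
    {"travel": [0,0,-0.6],"dr": [0,0,0],"hand": 0.25},
    {"travel": [0,0,-1],"dr": [0,0,0],"hand": 0.25},
  ],
)

```text
clock: 26.28
eef_pos: [0.4272, -0.0517, 0.1186]
tool_rot: [-0.001, 0.264, 0.964, -0.0]
ft_force: [0.4, -1.2, -2.5]
width: 0.0397
finger_force: 30.0
```

>>> play_rows(
  rows=[
    {"travel": [-0.2,-0.15,-0.2],"dr": [0,0,0.19],"hand": 0.25},
    {"travel": [-0.42,-0.3,-0.4],"dr": [0,0,0.38],"hand": 0.25},
    {"travel": [-0.64,-0.44,-0.6],"dr": [0,0,0.57],"hand": 0.25},
  ],
)

```text
clock: 26.65
eef_pos: [0.4605, -0.1228, 0.1785]
tool_rot: [-0.001, 0.474, 0.881, -0.0]
ft_force: [0.6, -0.2, -3.5]
width: 0.0394
finger_force: 30.0
```

>>> play_rows(
  rows=[
    {"travel": [-0.24,-0.13,0],"dr": [0,0,0.22],"hand": 0.25},
    {"travel": [-0.48,-0.26,0],"dr": [0,0,0.45],"hand": 0.25},
    {"travel": [-0.71,-0.38,0],"dr": [0,0,0.67],"hand": 0.25},
    {"travel": [-0.71,-0.38,0],"dr": [0,0,0.67],"hand": 0.25},
  ],
)

```text
clock: 27.15
eef_pos: [0.4684, -0.2037, 0.1778]
tool_rot: [-0.001, 0.686, 0.728, -0.0]
ft_force: [-0.9, 0.7, -3.5]
width: 0.0398
finger_force: 30.0
```

Run:
```python
from plan import *
plan([(.4664,-.2794,.17,67.8)])
```

```text
t 27.15 tcp [ 0.4684 -0.2037  0.1778] yawx 93.44
travel [-0.755, -0.065, 0.078] dr [-0.002, -0.0, 0.57] calls 1 rows 3
```

>>> play_rows(
  rows=[
    {"travel": [-0.25,-0.02,0],"dr": [0,0,0.2],"hand": 0.25},
    {"travel": [-0.5,-0.04,0.05],"dr": [0,0,0.4],"hand": 0.25},
    {"travel": [-0.755,-0.065,0.08],"dr": [0,0,0.57],"hand": 0.25},
    {"travel": [-0.755,-0.065,0.08],"dr": [0,0,0.57],"hand": 0.25},
  ],
)

```text
clock: 27.65
eef_pos: [0.4664, -0.2784, 0.1697]
tool_rot: [-0.001, 0.829, 0.559, -0.0]
ft_force: [-0.2, 0.1, -4.0]
width: 0.0398
finger_force: 30.0
```

>>> play_rows(
  rows=[
    {"travel": [0,0,0.3],"dr": [0,0,0],"hand": 0.25},
    {"travel": [0,0,0.6],"dr": [0,0,0],"hand": 0.25},
    {"travel": [0,0,0.8],"dr": [0,0,0],"hand": 0.25},
    {"travel": [0,0,0.85],"dr": [0,0,0],"hand": 0.25},
    {"travel": [0,0,0.85],"dr": [0,0,0],"hand": 0.25},
    {"travel": [0,0,0.85],"dr": [0,0,0],"hand": 0.25},
  ],
)

```text
clock: 28.4
eef_pos: [0.468, -0.2786, 0.0869]
tool_rot: [0.001, 0.829, 0.559, 0.0]
ft_force: [-0.5, 0.1, -3.3]
width: 0.0398
finger_force: 30.0
```

Run:
```python
from plan import *
plan([(.4664,-.2794,.0658,67.8)])
```

```text
t 28.4 tcp [ 0.468  -0.2786  0.0869] yawx 67.94
travel [-0.013, -0.012, 0.211] dr [0.003, 0.0, 0.003] calls 1 rows 1
```

>>> play_rows(
  rows=[
    {"travel": [-0.01,-0.01,0.05],"dr": [0,0,0],"hand": 0.25},
    {"travel": [-0.01,-0.01,0.1],"dr": [0,0,0],"hand": 0.25},
    {"travel": [-0.01,-0.01,0.13],"dr": [0,0,0],"hand": 0.25},
    {"travel": [-0.01,-0.01,0.13],"dr": [0,0,0],"hand": 0.25},
  ],
)

```text
clock: 28.9
eef_pos: [0.4654, -0.2788, 0.0722]
tool_rot: [-0.0, 0.83, 0.558, -0.0]
ft_force: [-1.4, -0.9, -2.4]
width: 0.0398
finger_force: 30.0
```

Run:
```python
from plan import *
plan([(.4664,-.2794,.0658,67.8)])
```

```text
t 28.9 tcp [ 0.4654 -0.2788  0.0722] yawx 67.89
travel [-0.002, 0.011, 0.064] dr [-0.001, -0.0, 0.002] calls 1 rows 1
```

>>> play_rows(
  rows=[
    {"travel": [0,0.007,0.02],"dr": [0,0,0],"hand": 0.25},
    {"travel": [0,0.007,0.04],"dr": [0,0,0],"hand": 0.25},
    {"travel": [0,0.007,0.055],"dr": [0,0,0],"hand": 0.25},
    {"travel": [0,0.007,0.06],"dr": [0,0,0],"hand": 0.25},
    {"travel": [0,0.007,0.06],"dr": [0,0,0],"hand": 0.25},
  ],
)

```text
clock: 29.52
eef_pos: [0.4666, -0.2795, 0.0671]
tool_rot: [0.0, 0.83, 0.558, 0.0]
ft_force: [-2.6, 0.0, 2.4]
width: 0.0396
finger_force: 30.0
```

>>> play_rows(
  rows=[
    {"travel": [0,0,0.005],"dr": [0,0,0],"hand": 0.25},
    {"travel": [0,0,0.01],"dr": [0,0,0],"hand": 0.25},
    {"travel": [0,0,0.01],"dr": [0,0,0],"hand": 0.25},
  ],
)

```text
clock: 29.9
eef_pos: [0.4666, -0.2794, 0.0659]
tool_rot: [0.0, 0.83, 0.558, 0.0]
ft_force: [-2.4, 1.0, 4.9]
width: 0.0401
finger_force: 30.0
```

Seated at 65.9 mm, where I expected 65.8. Release, rise and move off to look.

>>> play_rows(
  rows=[
    {"travel": [0,0,0.003],"dr": [0,0,0],"hand": 0.4},
    {"travel": [0,0,0.003],"dr": [0,0,0],"hand": 0.7},
    {"travel": [0,0,0.003],"dr": [0,0,0],"hand": 0.7},
    {"travel": [0,0,-0.1],"dr": [0,0,0],"hand": 0.7},
    {"travel": [0,0,-0.5],"dr": [0,0,0],"hand": 0.7},
    {"travel": [0,0,-1],"dr": [0,0,0],"hand": 0.8},
  ],
)

```text
clock: 30.65
eef_pos: [0.4656, -0.2787, 0.166]
tool_rot: [-0.001, 0.83, 0.558, -0.0]
ft_force: [1.2, -0.8, -0.2]
width: 0.0692
finger_force: 0.0
```

>>> play_rows(
  rows=[
    {"travel": [0.5,0,-0.3],"dr": [0,0,-0.1],"hand": 0.8},
    {"travel": [1,0,-0.3],"dr": [0,0,-0.22],"hand": 0.8},
  ],
)

```text
clock: 30.9
eef_pos: [0.5068, -0.1871, 0.2005]
tool_rot: [0.004, 0.778, 0.628, 0.002]
ft_force: [-0.1, 0.2, 0.1]
width: 0.0705
finger_force: 0.0
```

>>> play_rows(
  rows=[
    {"travel": [0.5,0,-0.1],"dr": [0,0,-0.1],"hand": 0.8},
    {"travel": [1,0,-0.2],"dr": [0,0,-0.22],"hand": 0.8},
  ],
)

```text
clock: 31.15
eef_pos: [0.5256, -0.0874, 0.2168]
tool_rot: [0.0, 0.72, 0.694, 0.0]
ft_force: [-0.2, 0.4, -0.2]
width: 0.0704
finger_force: 0.0
```

>>> play_rows(
  rows=[
    {"travel": [0.5,0,0],"dr": [0,0,-0.1],"hand": 0.8},
    {"travel": [1,0,0],"dr": [0,0,-0.22],"hand": 0.8},
    {"travel": [1,0,0],"dr": [0,0,-0.22],"hand": 0.8},
    {"travel": [1,0,0],"dr": [0,0,-0.22],"hand": 0.8},
  ],
)

```text
clock: 31.65
eef_pos: [0.5293, 0.0109, 0.2161]
tool_rot: [0.0, 0.659, 0.752, -0.0]
ft_force: [0.3, -0.3, 0.1]
width: 0.0705
finger_force: 0.0
```

Run:
```python
from h import *; from cell import robot
P,d=robot.snapshot("top"); C=cloud("top",d).reshape(-1,3); b=np.arange(-32,33,4)
for nm,c,a in(("bare",(.4662,-.2794),247.9),):
    a=np.radians(a);u=np.array([np.cos(a),np.sin(a)]); v=np.array([-u[1],u[0]])
    r=(C[:,:2]-c)*1e3; x=r@u;y=r@v;z=C[:,2]*1e3; m=(abs(y)<16)&(z>0)
    print(nm,[round(float(np.median(z[m&(x>=l)&(x<l+4)])),1) for l in b[:-1]])
    for s in(-1,1):print("top z by y side",np.median(z[m&(y*s>4)&(abs(x)>15)&(abs(x)<25)]))
    g=C[(z>60)&(z<82)&(abs(y)<25)&(abs(x)<29)]; print([np.round(k,4) for k in cv2.minAreaRect(g[:,:2].astype(np.float32))])
print(robot.get_state()["finger_force"],robot.get_state()["clock"])
p,_=robot.snapshot("scene"); x,y=proj("scene",np.array([.4662,-.2794,.05])).astype(int); X,Y=proj("top",np.array([.4662,-.2794,.05])).astype(int)
f=lambda im,x,y:cv2.resize(im[y-40:y+40,x-40:x+40],(400,400),interpolation=cv2.INTER_CUBIC)
cv2.imwrite("pics/m6.png",np.hstack([f(p,x,y),f(P,X,Y)]))
```

```text
bare [52.2, 75.4, 76.0, 75.7, 74.0, 67.6, 66.7, 67.5, 66.8, 68.5, 68.2, 76.6, 76.6, 75.7, 74.9, 54.4]
top z by y side 76.2969614896883
top z by y side 75.96503376149305
[array([ 0.4684, -0.2792]), array([0.056 , 0.0403]), np.float64(67.4349)]
0.0 31.7
```

View pics/m6.png

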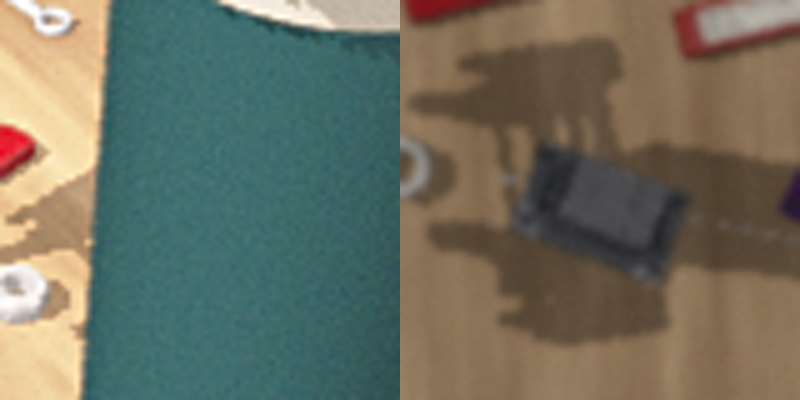

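The top view shows both spacers on the bare post (right half, around (615,205)). The top is level at 76 mm, the same as the finished post, and the gripper touches nothing, so I'm handing in.

```bash
python3 -c "
from cell import robot
print(robot.close_job())"
```

```text
the job is handed in; nothing more can be done
None
```

The riser and cradle are stacked in the bare post, with the top measured level at 76 mm like the finished post, and the job was handed in at about 32 s; no verdict came back.

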